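# Test the forming unit's trip and set its adjuster screw

## Task

Check and set the pressure trip of the small forming unit on the dental lab bench: press the test button so that the trip lever drops, then lift the lever back until it stays up. Then turn the winged thumbscrew clockwise (seen from above) until it seats on its stop, back it off a quarter turn, and finish while still gripping the thumbscrew by its wings, holding it still there for the lock nut to be fitted. Leave the carton, the jar and the plaster cast beside the unit where they are.

Things in the scene. Friction and masses are not known exactly. Their poses are not given: they have to be found in the camera images.
- unit: White forming unit fixed to the bench, 260 (x) x 360 (y) x 90 mm high, flat deck on top. Origin: centre of its underside. -x is its front (to the robot). In a row on the deck: button (x -36, y +120), lever slot (x -80 to +7, y +15), thumbscrew (x -30, y -115). Behind: steel chamber 92 mm wide, 30 high (x +78, y +45) and a 30 mm high panel strip (x +108, y -95). Yaw within 0.4 rad.
- button_top (a point): Centre of the top face of the test button, a grey cap 26 mm in diameter standing 14 mm above the deck in a flat grey ring. It is pressed straight down, 7 mm of travel, about 5 N at the bottom; a spring returns it. Pushing it more than about 5 mm down trips the lever.
- button (a joint): Travel of the test button in m: 0 = out, 0.007 = fully pressed.
- lever_ball (a point): Centre of the black ball (22 mm diameter) at the end of the trip lever, 75 mm from the pivot. Up, it is about 62 mm above the deck; dropped, about 40 mm above it and some 65 mm nearer the unit's front.
- lever_pivot (a point): Pivot of the trip lever, fixed, 12 mm below the deck; the lever (8 mm steel rod, about 0.1 kg) swings about the unit's y axis. Only its own weight holds it: past the vertical it rests up, else it falls to the front. To put it back, push the ball from its front side, backwards (unit's +x) and up, until it stands against its rear stop.
- lever (a joint): Angle of the trip lever in rad: 0 = up, leaning 0.15 rad back past the vertical against its stop; 0.15 = vertical; 0.95 = dropped forward, against its front stop.
- screw_grip (a point): Thumbscrew: point on its vertical axis at the height to grip, 44 mm above the deck. Steel wing bar 44 mm long, 12 thick, 34 high (22 to 56 mm above the deck) over a 24 mm collar and a 32 mm wide, 18 mm high boss. This frame turns with it: x along the wing bar, z up; a small square post (7 mm wide, 5 high) stands on top of the wing on the -x side.
- screw (a joint): Thumbscrew angle in rad, growing clockwise seen from above (tightening). Starts at 0.2 to 1.5; 2.6 = seated on its hard stop, wing bar then parallel to the unit's x axis, small post towards the unit's front; 1.03 = a quarter turn back. Light friction (0.04 N m), stays where left; its height does not change.
- carton: Low white carton, 100 x 130 x 28 mm, loose on the bench to the left (+y) of the unit; origin at the centre of its underside. Leave alone.
- jar: Clear jar with grey cap, 56 mm diameter, 60 mm high, loose on the bench to the right (-y) of the unit; origin at the centre of its underside. Leave alone.
- cast: Plaster cast of a dental arch on a base, 55 x 65 x 27 mm, loose on the bench to the right (-y) of the unit, beyond or before the jar; origin at the centre of its underside. Leave alone.

How it is judged:
By the outcome, as a careful person would: the job done as asked, in the order asked, and still so for the second after the job is handed in, while the arm keeps its last pose, push and grip.
It also fails if it takes over 72 s, if anything falls off the work surface, if the arm or the gripper's body presses on something with over 40 N, if the wrist force passes 120 N, or if a joint passes its speed limit or range.

## Robot

A 7-joint arm with a two-finger parallel gripper is mounted at the origin on the work surface. World frame = base frame: x ahead of the robot, y to its left, z up, the work surface at z = 0. Lengths are in m, angles in degrees, forces in N, time in s.
With the tool pointing down it reaches from about 0.425 to 1.025 m from the base axis. Payload 9.4 kg.
Tool frame: the origin (TCP) lies at the centre of the arm's flange, where the gripper is bolted on; the fingertips stand 186 mm ahead of it and the grasp point (between the pads) lies 167 mm ahead of it; z points along the fingers, y is the direction in which the jaws open and shut (so a half turn about z gives the same grasp; the last joint's range is limited). The gripper opens to 93 mm and grips with 3 to 60 N. Pads are 15 mm wide; open, the fingers measure 128 mm over their backs; the gripper's body (75 mm by 188 mm) begins 65 mm behind the grasp point.
Start: joints at [-81.343, 34.337, -0.143, 91.639, 0.103, 54.024, -4.572], TCP at [0.164, 0.706, 0.405] pointing down, gripper open.
Joint ranges: [-147.43, 147.43], [-19.82, 112.94], [-74.19, 73.91], [6.32, 146.72], [-59.91, 239.91], [6.04, 106.73], [-150.56, 150.56]. Speed limits (degrees/s): [127.2, 127.2, 172.46, 172.46, 180, 180, 180].

## Interface

Orientations are given as a 3x3 rotation matrix whose columns are the frame's x, y, z axes.
In Python, from rig import ctrl gives the robot as it stands.
- The arm moves only by the shell command python3 -m creep 'ROWS'. ROWS is JSON, a list that holds one entry, the list of rows, each a list of 7 numbers: the shift along the tool's x, y, z in cm, then the turn, a rotation vector about the tool's x, y, z in rad, then the closure, from 0 (fully open) to 1 (shut). In form: [[[x, y, z, rx, ry, rz, jaw], ...]]. A call has 1 to 20 rows; each row shifts and turns the pose as measured when the row begins, along the tool's axes as they then stand; what a row does not reach is not made up. A row lasts 1/10 s, in which the tool goes at most 50 mm and 8.59 degrees, less where a joint would pass 70% of its speed; a pose out of reach is approached as far as the arm can. A call is refused whole if a number of a shift passes 5 or a number of a turn 0.15, either way. A call with a gripper value outside its range is refused whole. The fingers move at their own pace and stop on an object; the grip force is fixed at half the most. Time passes only in rows, so rows that do not move let the fingers close. It gives the time, the measured TCP pose, the force and the opening at its end, in the units of the state.
- ctrl.get_obs(): the state, without advancing time (a new reading comes with each control period).
- ctrl.camera(name): name is "scene" or "top" or "wrist"; returns (picture, depth): 420x560x3 uint8, red, green, blue; 420x560 float32, m along the optical axis (not along the pixel's ray), 0 where there is no reading.
- ctrl.calibration(name): a dict with "fx", "fy", "cx", "cy" (pixels), "R" (3x3) and "t" (3): a world point X has camera coordinates R X + t. Camera axes: x right, y down, z forward; pixel columns grow to the right and rows downward; lengths in m; the calibration is good to about 2 mm. The wrist camera is an equidistant fisheye: a pixel r from the principal point sees the ray r / f radians off the axis. A picture is of the moment at which its call begins: read the wrist's pose just before it. calibration takes no time and is no camera call; for the wrist camera it gives the pose at the moment of the call.
- ctrl.sign_off(): hands the job in, once; it reports no verdict.
Trained networks look in the newest picture that a camera, given by its name, has taken for a name from the list of things; names that differ only in an ending like _2 or _b are one class to them, and where a whole thing is asked for, a point or a joint stands for the part that bears it (a point fixed in the world has none). Each returns a list of dicts, best first, with "score" (0 to 1); they miss things now and then, are a little off and sometimes report something else, mostly with a low value. They report only what shows in the picture. A call takes as long as a camera call.
- ctrl.cut_out(camera, target): "region" (420x560 bool, what is visible of it) and "extent" ([centre column, centre row, width, height] in pixels, round what is visible of it).
The state is a dict: "t": time; "joint_positions": joint angles; "joint_vel": joint speeds; "joint_efforts": joint torques, N m; "position": TCP position; "orientation": TCP orientation; "ft_force": force on the tool from outside, world axes, zero at the start; "moment": the same for the moment, N m; "grip_width": finger opening in m.
Only numpy, scipy, OpenCV 4.12 (cv2) and the standard library are available. Lean on these libraries where they do the work, as an engineer would, in place of code of your own. Each camera call takes 0.05 s, during which the arm holds its last target.

## Working session

There is one attempt and no reset: what is moved stays moved. The work goes in short steps, Python scripts to look and compute and a shell command to move; the robot and the scene stay as the last step left them, time stands still between calls to the robot, and variables do not carry over. Pictures are saved under pics/ and viewed, and the job is handed in when it is done.

```bash
ls; mkdir -p pics
python3 - <<'E'
from rig import ctrl
import cv2,numpy as np
o=ctrl.get_obs();print(o)
for n in ["scene","top"]:
    p,d=ctrl.camera(n);cv2.imwrite(f"pics/{n}0.png",p[:,:,::-1]);np.save(f"{n}0.npy",d)
    c=ctrl.calibration(n);print(n,c)
    for t in ["unit","button_top","lever_ball","screw_grip","carton","jar","cast"]:
        r=ctrl.cut_out(n,t)
        print(t,[(round(x["score"],2),[round(float(v)) for v in x["extent"]]) for x in r[:3]])
E
```

```text
pics
{'t': 0.0, 'joint_positions': array([-81.34185775,  34.38286826,  -0.1435376 ,  91.68217516,
         0.10429762,  54.02448666,  -4.57243391]), 'joint_vel': array([-0.00542535,  0.10637667, -0.03469565,  0.04257503, -0.02858043,
       -0.0569844 ,  0.03002182]), 'joint_efforts': array([ 1.32073998e-03, -7.65069509e+01,  1.49758078e+00, -2.52341115e+01,
       -5.24513551e-02,  1.70890085e-02,  1.38351115e-04]), 'position': array([0.16370584, 0.70605307, 0.40387334]), 'orientation': array([[-9.74170568e-01,  2.25813363e-01, -1.73945874e-04],
       [ 2.25813357e-01,  9.74169349e-01, -1.55171571e-03],
       [-1.80945405e-04, -1.55091508e-03, -9.99998781e-01]]), 'ft_force': array([-0.04291526,  0.39457069,  0.1073197 ]), 'moment': array([ 0.01877125,  0.03978142, -0.00155949]), 'grip_width': 0.0930021392508545}
scene {'fx': 489.5452261360847, 'fy': 489.5452261360847, 'cx': 287.23011305259325, 'cy': 210.41748404823142, 'R': array([[ 0.42610654,  0.90449771, -0.0178075 ],
       [ 0.67029646, -0.32887202, -0.6652412 ],
       [-0.60756553,  0.27152732, -0.74641613]]), 't': array([-
[... 303 characters left out ...]
 [153, 265, 30, 26])]
top {'fx': 544.8652569829334, 'fy': 544.8652569829334, 'cx': 268.7573438983007, 'cy': 215.40073629030627, 'R': array([[-0.01436939, -0.99979362,  0.01436077],
       [-0.99639403,  0.01311646, -0.08382656],
       [ 0.0836209 , -0.01551352, -0.99637687]]), 't': array([0.04150518, 0.58130146, 1.1420028 ])}
unit [(0.93, [319, 212, 186, 130])]
button_top [(0.59, [258, 231, 14, 12])]
lever_ball [(0.64, [317, 211, 185, 131]), (0.58, [313, 215, 13, 14])]
screw_grip [(0.74, [378, 225, 23, 9]), (0.57, [319, 213, 182, 131])]
carton [(0.7, [186, 202, 69, 56]), (0.53, [431, 240, 40, 35])]
jar [(0.67, [445, 182, 36, 24]), (0.22, [378, 226, 20, 7])]
cast [(0.69, [430, 242, 37, 37])]
```

Run:
```python
import cv2
a=cv2.imread("pics/top0.png");cv2.imwrite("pics/top0c.png",cv2.resize(a[130:290,140:480],None,fx=2.35,fy=2.35,interpolation=cv2.INTER_CUBIC))
a=cv2.imread("pics/scene0.png");cv2.imwrite("pics/scene0c.png",cv2.resize(a[150:350,120:390],None,fx=2.9,fy=2.9,interpolation=cv2.INTER_CUBIC))
```

```text
(no output)
```

View pics/top0c.png

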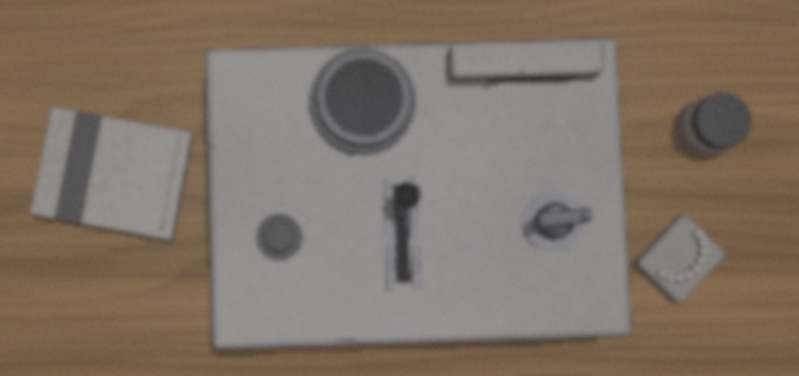

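View pics/scene0c.png

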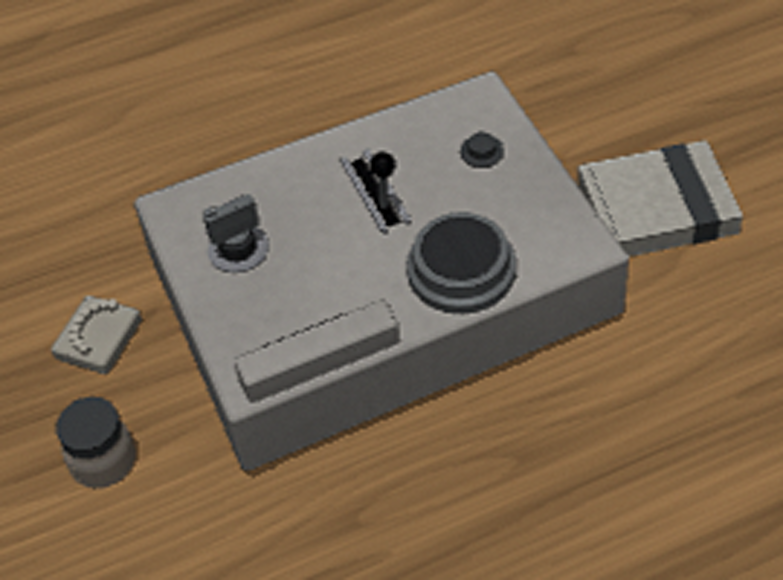

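The top view shows the button at (258,231), the ball at (313,215), the wing at (378,225) in full-image pixels. The wing points mostly along world y, and the post looks to be at its left or right end. Next I fit the unit pose.

```bash
cat > h.py <<'E'
import numpy as np,cv2
from rig import ctrl
def world(d,c,mask=None):
    v,u=np.mgrid[0:d.shape[0],0:d.shape[1]]
    P=np.stack([(u-c["cx"])/c["fx"]*d,(v-c["cy"])/c["fy"]*d,d],-1)
    W=(P-np.array(c["t"]))@np.array(c["R"])
    return W,u,v
def ray_at_z(c,u,v,z):
    r=np.array([(u-c["cx"])/c["fx"],(v-c["cy"])/c["fy"],1.])@c["R"]; o=-np.array(c["t"])@c["R"]
    return o+r*(z-o[2])/r[2]
def proj(c,X):
    p=c["R"]@np.array(X)+c["t"]; return p[0]/p[2]*c["fx"]+c["cx"],p[1]/p[2]*c["fy"]+c["cy"]
E
python3 - <<'E'
from h import *
for n in ["top","scene"]:
    d=np.load(n+"0.npy");c=ctrl.calibration(n);W,u,v=world(d,c)
    m=(d>0)&(W[...,2]>0.07)&(W[...,2]<0.2)
    k,l,s,cc=cv2.connectedComponentsWithStats(m.astype(np.uint8))
    i=1+np.argmax(s[1:,4]);m=l==i
    zz=W[m][:,2];print(n,"deck z",np.median(zz[zz<.1]))
    mm=m&(W[...,2]<.097)
    P=W[mm][:,:2].astype(np.float32)*1000
    r=cv2.minAreaRect(P);print(r)
    ce=np.array(r[0])/1000; a=r[2]; w=r[1]
    yaw=np.radians(a) if w[0]<w[1] else np.radians(a-90)
    yaw=(yaw+np.pi/4)%(np.pi/2)-np.pi/4
    print("yaw",yaw)
    R=np.array([[np.cos(yaw),-np.sin(yaw)],[np.sin(yaw),np.cos(yaw)]])
    for nm,q,z in [("button",(-36,120),104),("screw",(-30,-115),134),("ball",(0,15),152)]:
        X=ce+R@np.array(q)/1000;print(nm,X,proj(c,[*X,z/1000]))
    for t,z in [("button_top",.104),("lever_ball",.152),("screw_grip",.146)]:
        pass
print([ray_at_z(ctrl.calibration("top"),*a) for a in [(258,231,.104),(313,215,.152),(378,225,.146)]])
print([ray_at_z(ctrl.calibration("scene"),*a) for a in [(287,203,.104),(252,206,.152),(200,225,.134)]])
E
```

```text
top deck z 0.09039042210719198
((583.9444580078125, -63.49688720703125), (261.0184020996094, 360.677001953125), 1.0268648862838745)
yaw 0.017922173238770767
button [0.54579969 0.05583868] (np.float64(258.35895788993895), np.float64(230.2324222515854))
screw [ 0.55601022 -0.17901605] (np.float64(379.2073280328561), np.float64(222.46570115747264))
ball [ 0.58367564 -0.0484993 ] (np.float64(312.6510146831864), np.float64(208.25160333879614))
scene deck z 0.08914744521837255
((586.4234619140625, -64.65628051757812), (265.7409362792969, 359.9031677246094), 1.0304319858551025)
yaw 0.017984430871035184
button [0.54827127 0.05467691] (np.float64(285.7614915605979), np.float64(198.35304713077517))
screw [ 0.55849641 -0.18017719] (np.float64(199.0824279639576), np.float64(224.022006172133))
ball [ 0.58615371 -0.04965871] (np.float64(252.97977773623742), np.float64(208.94029215063597))
[array([0.5442819 , 0.05657149, 0.104     ]), array([ 0.57074079, -0.04889237,  0.152     ]), array([ 0.55035136, -0.17390957,  0.146     ])]
[array([0.56452568, 0.05058327, 0.104     ]), array([ 0.57620927, -0.04810995,  0.152     ]), array([ 0.56241589, -0.17916408,  0.134     ])]
```

Unit: centre (0.584, -0.0635), yaw 0.018. Heights and sizes agree with the description (deck 0.090, 261x361). I turn the jaws along the unit's x and travel to the button.

```bash
python3 -m creep '[[[0,0,0,0,0,0.15,0],[0,0,0,0,0,0.15,0],[0,0,0,0,0,0.15,0],[0,0,0,0,0,0.15,0],[0,0,0,0,0,0.15,0],[0,0,0,0,0,0.15,0],[0,0,0,0,0,0.15,0],[0,0,0,0,0,0.15,0],[0,0,0,0,0,0.12,0],[-4.3,2.5,0,0,0,0,0],[-4.3,2.5,0,0,0,0,0],[-4.3,2.5,0,0,0,0,0],[-4.3,2.5,0,0,0,0,0],[-4.3,2.5,0,0,0,0,0],[-4.3,2.5,0,0,0,0,0],[-4.3,2.5,0,0,0,0,0],[-4.3,2.5,0,0,0,0,0]]]'
```

```text
t: 2.5
position: [0.3644, 0.3654, 0.4027]
orientation: [[-0.021, 1.0, -0.0], [1.0, 0.021, 0.006], [0.006, -0.0, -1.0]]
ft_force: [1.1, 0.3, 1.0]
grip_width: 0.0931
```

```bash
python3 -m creep '[[[-4.3,2.5,0,0,0,0,0],[-4.3,2.5,0,0,0,0,0],[-4.3,2.5,0,0,0,0,0],[-4.3,2.5,0,0,0,0,0],[-4.3,2.5,0,0,0,0,0],[-4.3,2.5,0,0,0,0,0],[-4.3,2.5,0,0,0,0,0],[0,0,0,0,0,0,0],[0,0,0,0,0,0,0]]]'
python3 - <<'E'
from h import *
c=ctrl.calibration("wrist");p,d=ctrl.camera("wrist");cv2.imwrite("pics/w1.png",p[:,:,::-1]);np.save("w1.npy",d)
print(c);o=ctrl.get_obs();print(o["position"],o["joint_positions"])
for t in ["button_top","lever_ball","screw_grip"]:
    print(t,[(round(x["score"],2),[round(float(v)) for v in x["extent"]]) for x in ctrl.cut_out("wrist",t)[:3]])
E
```

```text
t: 3.4
position: [0.5482, 0.0582, 0.4036]
orientation: [[-0.013, 1.0, 0.008], [1.0, 0.013, 0.008], [0.008, 0.008, -1.0]]
ft_force: [-0.2, 1.3, -0.1]
grip_width: 0.0927
{'fx': 325.19226210127806, 'fy': 325.19226210127806, 'cx': 281.839539479492, 'cy': 209.65076978202575, 'R': array([[ 0.99989495,  0.0123514 ,  0.00758522],
       [ 0.00992655, -0.96485599,  0.26259166],
       [ 0.01056202, -0.26248878, -0.96487724]]), 't': array([-0.55219083,  0.02223308,  0.40007154])}
[0.54822672 0.05807418 0.40376975] [-28.30044415  23.62247455  22.86906716 115.81458365 -13.89028881
  42.55913513   3.80421821]
button_top [(0.73, [280, 214, 28, 28])]
lever_ball [(0.61, [309, 328, 28, 50])]
screw_grip []
```

View pics/w1.png

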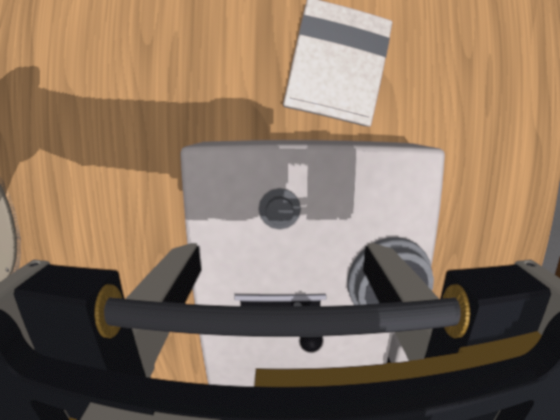

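Wrist view: button at (280,208), ball at (311,342), below it. I convert these with the fisheye model.

```bash
cat >> h.py <<'E'
def fish(c,u,v,z):
    x,y=u-c["cx"],v-c["cy"];r=np.hypot(x,y);th=r/c["fx"]
    ray=np.array([x/r*np.sin(th),y/r*np.sin(th),np.cos(th)])@c["R"];o=-np.array(c["t"])@c["R"]
    return o+ray*(z-o[2])/ray[2]
E
python3 - <<'E'
from h import *
c=ctrl.calibration("wrist");print(fish(c,280,208,.104),fish(c,311,342,.152), fish(c,280,144,.09),-c["t"]@c["R"])
p=cv2.imread("pics/w1.png");cv2.imwrite("pics/w1c.png",cv2.resize(p[150:270,210:350],None,fx=5,fy=5,interpolation=cv2.INTER_CUBIC))
E
```

```text
[0.54827298 0.06094618 0.104     ] [ 0.57743724 -0.0494864   0.152     ] [0.54742152 0.11690968 0.09      ] [0.54661913 0.13561182 0.3844266 ]
```

View pics/w1c.png

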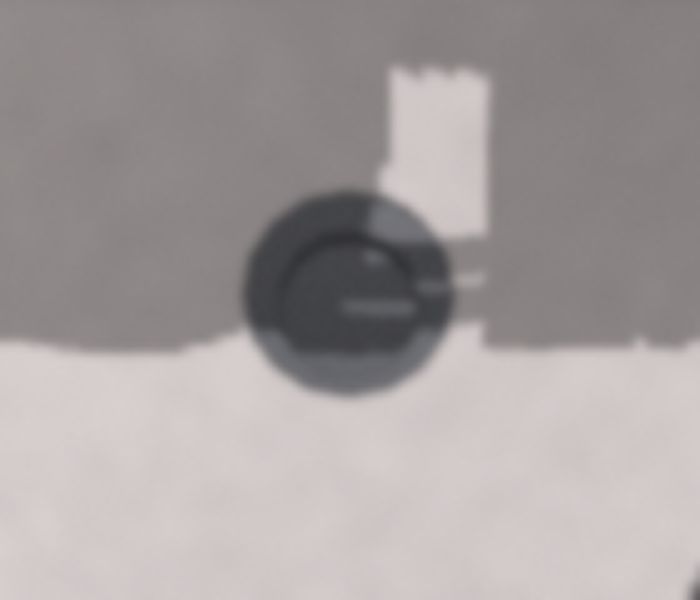

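```bash
python3 -m creep '[[[0,0,0,0.008,-0.008,0,1],[0,0,0,0,0,0,1],[0,0,2,0,0,0,1],[0,0,3,0,0,0,1],[0,0,3,0,0,0,1],[0,0,1.5,0,0,0,1],[0,0,0,0,0,0,1],[0,0,0,0,0,0,1],[0,0,0,0,0,0,1],[0,0,0,0,0,0,1]]]'
python3 - <<'E'
from h import *
p,d=ctrl.camera("scene");cv2.imwrite("pics/s2.png",cv2.resize(p[120:320,180:400,::-1],None,fx=3,fy=3))
print(ctrl.get_obs()["joint_positions"].round(1))
E
```

```text
t: 4.6
position: [0.5467, 0.069, 0.3085]
orientation: [[-0.031, 1.0, 0.003], [1.0, 0.031, 0.003], [0.003, 0.003, -1.0]]
ft_force: [-0.0, -0.9, 0.7]
grip_width: 0.0177
[-25.5  31.2  18.  120.4 -18.5  30.8   7.8]
```

View pics/s2.png

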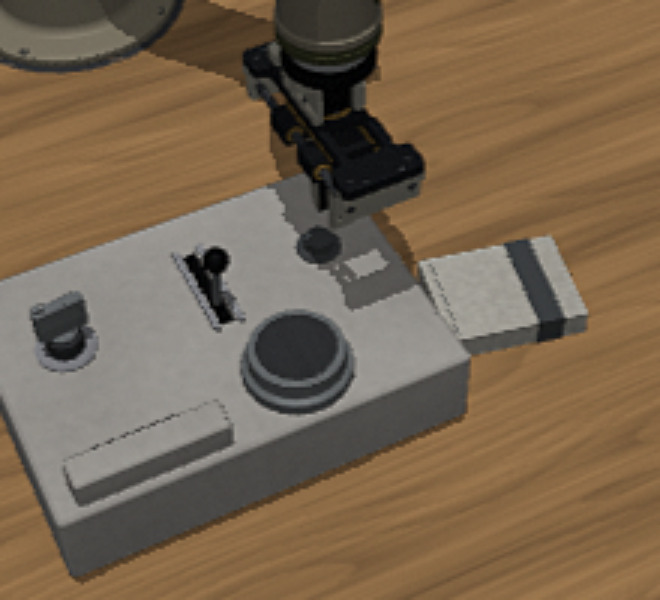

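The scene view shows the gripper above the button; the lever still stands. The arm drifted about 11 mm in y, so I correct that before pressing.

```bash
python3 -m creep '[[[-1.1,0.1,0,0.003,-0.003,0,1],[0,0,0,0,0,0,1],[0,0,0,0,0,0,1],[0,0,0,0,0,0,1],[0,0,0,0,0,0,1]]]'
```

```text
t: 5.15
position: [0.5485, 0.0565, 0.3103]
orientation: [[-0.03, 1.0, 0.003], [1.0, 0.03, 0.0], [-0.0, 0.003, -1.0]]
ft_force: [-0.5, -0.7, 0.5]
grip_width: 0.0005
```

```bash
python3 -m creep '[[[0,0,0,0,0,0,1]]]'
```

```text
t: 5.25
position: [0.5485, 0.0566, 0.3103]
orientation: [[-0.031, 1.0, 0.003], [1.0, 0.031, 0.0], [0.0, 0.003, -1.0]]
ft_force: [0.0, 0.6, 0.3]
grip_width: 0.0005
```

```bash
python3 -m creep '[[[0,0,1,0,0,0,1],[0,0,0.9,0,0,0,1],[0,0,0,0,0,0,1]]]'
```

```text
t: 5.55
position: [0.5487, 0.057, 0.2897]
orientation: [[-0.031, 1.0, 0.003], [1.0, 0.031, 0.0], [0.0, 0.003, -1.0]]
ft_force: [-0.8, -0.2, 1.5]
grip_width: 0.0005
```

```bash
python3 -m creep '[[[0,0,0.3,0,0,0,1],[0,0,0.3,0,0,0,1],[0,0,0,0,0,0,1]]]'
```

```text
t: 5.85
position: [0.5488, 0.0569, 0.2834]
orientation: [[-0.031, 1.0, 0.003], [1.0, 0.031, 0.001], [0.001, 0.003, -1.0]]
ft_force: [-0.8, 0.7, 6.6]
grip_width: 0.0005
```

Run:
```python
from h import *
p,d=ctrl.camera("scene");cv2.imwrite("pics/s3.png",cv2.resize(p[120:320,180:400,::-1],None,fx=3,fy=3))
```

```text
(no output)
```

View pics/s3.png

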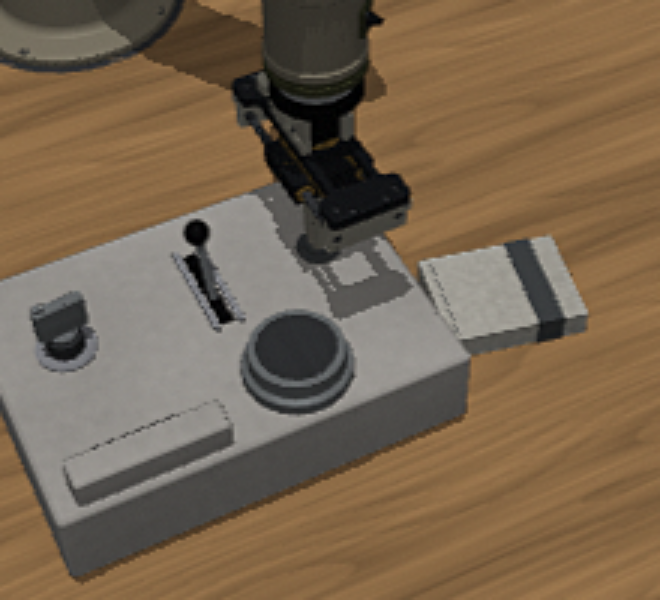

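The lever is caught mid-fall: the ball has moved towards the front. I lift off and move to its front.

```bash
python3 -m creep '[[[0,0,-2,0,0,0,1],[0,0,-3,0,0,0,1],[0,0,-3,0,0,0,1],[0,0,0,0,0,0,1],[-2.6,-2.2,0,0,0,0,1],[-2.6,-2.2,0,0,0,0,1],[-2.6,-2.3,0,0,0,0,1],[-2.6,-2.3,0,0,0,0,1],[0,0,0,0,0,0,1],[0,0,0,0,0,0,1],[0,0,0,0,0,0,1]]]'
python3 - <<'E'
from h import *
print(ctrl.get_obs()["joint_positions"].round(1))
for n in ["scene","top","wrist"]:
    p,d=ctrl.camera(n);cv2.imwrite(f"pics/{n}4.png",p[:,:,::-1]);c=ctrl.calibration(n)
    for t in ["lever_ball"]:
        for x in ctrl.cut_out(n,t)[:3]:
            e=x["extent"];print(n,round(x["score"],2),[round(float(v)) for v in e],(fish if n=="wrist" else ray_at_z)(c,e[0],e[1],.13))
p=cv2.imread("pics/scene4.png");cv2.imwrite("pics/s4.png",cv2.resize(p[120:320,150:400],None,fx=3,fy=3))
E
```

```text
t: 7.0
position: [0.4588, -0.0517, 0.3617]
orientation: [[-0.034, 0.999, -0.001], [0.999, 0.034, 0.0], [0.0, -0.001, -1.0]]
ft_force: [-0.3, -0.0, 0.3]
grip_width: 0.0005
[-16.4  21.3  21.2 128.7 -14.3  32.1  17.6]
scene 0.53 [242, 206, 12, 30] [ 0.54602779 -0.06352551  0.13      ]
wrist 0.87 [372, 230, 61, 35] [ 0.52260943 -0.04867415  0.13      ]
wrist 0.16 [425, 19, 93, 31] [0.55311049 0.10471787 0.13      ]
```

View pics/s4.png

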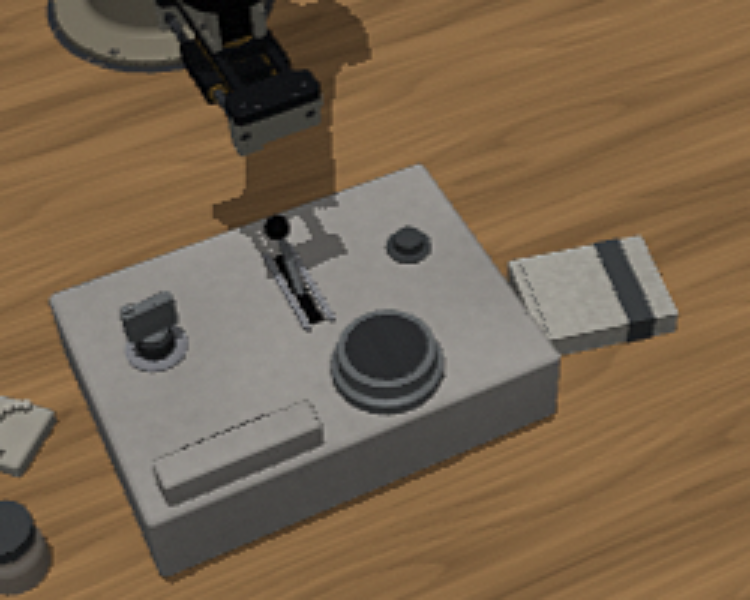

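View pics/wrist4.png

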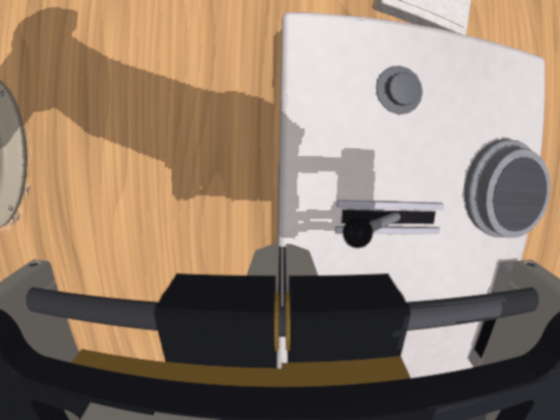

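The lever is fully down (ball at (358,233) in the wrist view) and the button is out again.

Run:
```python
from h import *
c=ctrl.calibration("wrist");print(fish(c,358,233,.13));c=ctrl.calibration("scene");print(ray_at_z(c,150+277/3,120+228/3,.13))
```

```text
[ 0.51274219 -0.05133747  0.13      ]
[ 0.51439497 -0.05082962  0.13      ]
```

```bash
python3 -m creep '[[[0,0,2,0,0,0,1],[0,0,2,0,0,0,1],[0,0,1.7,0,0,0,1],[0,0,0,0,0,0,1],[0,0,0,0,0,0,1]]]'
```

```text
t: 7.8
position: [0.4605, -0.05, 0.3038]
orientation: [[-0.038, 0.999, 0.002], [0.999, 0.038, 0.0], [0.0, 0.002, -1.0]]
ft_force: [0.6, 0.4, 1.2]
grip_width: 0.0002
```

```bash
python3 -m creep '[[[-0.05,1.2,0,0,0,0,1],[-0.05,1.2,0,0,0,0,1],[-0.05,1.2,-0.2,0,0,0,1],[-0.05,1.2,-0.3,0,0,0,1],[-0.05,1.2,-0.3,0,0,0,1],[-0.05,1.2,-0.2,0,0,0,1],[0,0,0,0,0,0,1]]]'
```

```text
t: 8.5
position: [0.5076, -0.0523, 0.3142]
orientation: [[-0.032, 0.996, -0.082], [0.999, 0.033, 0.015], [0.017, -0.081, -0.997]]
ft_force: [0.3, -1.2, 0.4]
grip_width: 0.0002
```

Run:
```python
from h import *
p,d=ctrl.camera("wrist");cv2.imwrite(f"pics/w5.png",p[:,:,::-1])
```

```text
(no output)
```

View pics/w5.png

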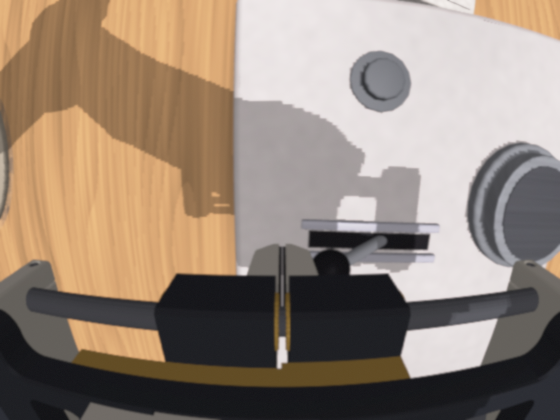

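```bash
python3 - <<'E'
from rig import ctrl
o=ctrl.get_obs()
for k in ["t","joint_positions","joint_vel","joint_efforts","position","ft_force","moment"]: print(k,o[k] if k=="t" else o[k].round(2))
E
python3 -m creep '[[[0,0,0,0,0,0,1]]]'
```

```text
t 8.55
joint_positions [-13.25  29.35  18.54 123.66 -17.09  34.19  19.92]
joint_vel [ 0.03  0.26 -0.51 -0.29 -0.33 -1.74  0.19]
joint_efforts [ -0.27 -53.87   4.87 -18.36  -0.35  -1.73   0.  ]
position [ 0.51 -0.05  0.31]
ft_force [-8.8   0.22  8.5 ]
moment [-0.05  2.3   0.  ]
t: 8.65
position: [0.5077, -0.0523, 0.3147]
orientation: [[-0.032, 0.996, -0.081], [0.999, 0.033, 0.014], [0.017, -0.081, -0.997]]
ft_force: [-1.8, 0.7, 1.2]
grip_width: 0.0004
```

Run:
```python
from h import *
c=ctrl.calibration("wrist");
for z in (.13,.14,.15):print(fish(c,332,262,z))
p,d=ctrl.camera("scene");cv2.imwrite(f"pics/s6.png",cv2.resize(p[130:250,200:330,::-1],None,fx=5,fy=5,interpolation=cv2.INTER_CUBIC))
```

```text
[ 0.52088064 -0.04990589  0.13      ]
[ 0.51986389 -0.04552812  0.14      ]
[ 0.51884715 -0.04115035  0.15      ]
```

View pics/s6.png

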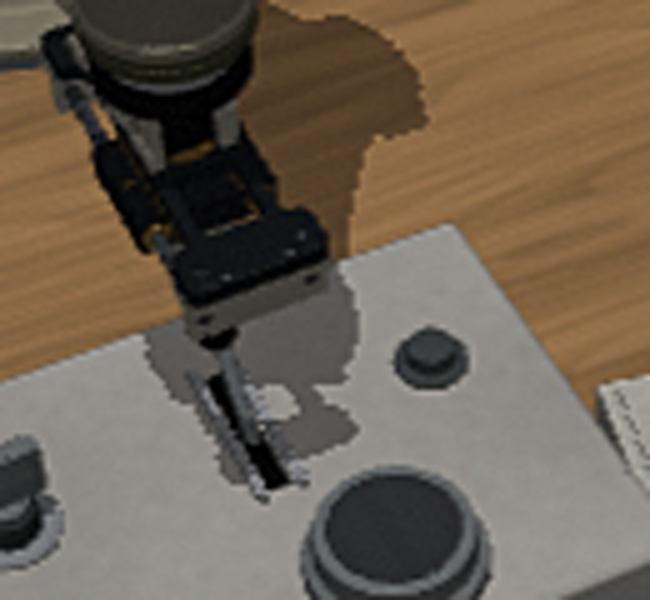

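Contact has been made and the ball has moved about 8 mm, but the tool has tilted back 4.7°. I turn it upright in small steps, which also pushes the ball.

```bash
python3 -m creep '[[[0,0,0,-0.03,0,0,1],[0,0,0,-0.03,0,0,1],[0,0,0,-0.025,0,0,1],[0,0,0,0,0,0,1]]]'
python3 - <<'E'
from rig import ctrl
o=ctrl.get_obs()
for k in ["joint_positions","joint_efforts","ft_force","moment"]: print(k,o[k].round(2))
E
```

```text
t: 9.1
position: [0.4983, -0.0535, 0.3155]
orientation: [[-0.029, 0.999, -0.021], [0.999, 0.03, 0.022], [0.022, -0.021, -1.0]]
ft_force: [-0.4, 0.5, -0.7]
grip_width: 0.0004
joint_positions [-12.16  28.07  17.15 125.76 -18.62  29.86  21.26]
joint_efforts [  0.28 -54.97   4.79 -13.87  -0.12  -0.15   0.09]
ft_force [-0.38  0.53 -0.7 ]
moment [-0.09  0.15 -0.03]
```

Pushing straight back fights friction on the ball, so I go back a little, lower the tip, and follow the ball's arc, back and up.

```bash
python3 -m creep '[[[0.2,-1.0,0,-0.02,-0.02,0,1],[0,-0.5,0.6,0,0,0,1],[0,0,0.5,0,0,0,1],[0,0,0,0,0,0,1]]]'
```

```text
t: 9.5
position: [0.4859, -0.0518, 0.3051]
orientation: [[-0.03, 1.0, 0.005], [1.0, 0.03, 0.002], [0.002, 0.005, -1.0]]
ft_force: [-1.7, -1.7, 0.4]
grip_width: 0.001
```

```bash
python3 -m creep '[[[0,1.2,-1.0,0,0,0,1],[-0.05,1.3,-0.7,-0.01,0,0,1],[-0.05,1.4,-0.4,-0.01,0,0,1],[0,0,0,0,0,0,1]]]';  python3 - <<'E'
from h import *
p,d=ctrl.camera("wrist");cv2.imwrite(f"pics/w7.png",p[:,:,::-1])
print(ctrl.get_obs()["ft_force"])
E
```

```text
t: 9.9
position: [0.5266, -0.0522, 0.3258]
orientation: [[-0.03, 0.999, 0.02], [1.0, 0.03, 0.004], [0.003, 0.02, -1.0]]
ft_force: [-0.6, -0.8, -0.2]
grip_width: 0.0007
[-0.0581064   0.30019872 -0.61143107]
```

View pics/w7.png

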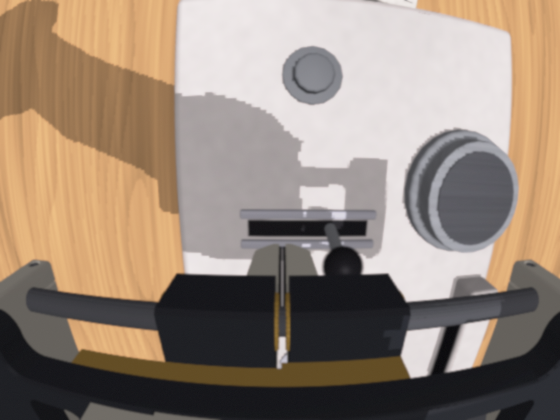

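The lever now stands close to vertical. I carry on to the rear stop.

```bash
python3 -m creep '[[[-0.05,1.0,-0.1,0.01,0,0,1],[-0.05,0.9,0,0.01,0,0,1],[0,0.5,0,0,0,0,1],[0,0,0,0,0,0,1]]]';  python3 - <<'E'
from h import *
c=ctrl.calibration("wrist");p,d=ctrl.camera("wrist");cv2.imwrite(f"pics/w8.png",p[:,:,::-1])
print(ctrl.get_obs()["ft_force"])
for x in ctrl.cut_out("wrist","lever_ball")[:2]:
  e=x["extent"];print(x["score"],e,fish(c,e[0],e[1],.152))
E
```

```text
t: 10.35
position: [0.5513, -0.0525, 0.3259]
orientation: [[-0.03, 1.0, -0.005], [1.0, 0.03, 0.003], [0.003, -0.005, -1.0]]
ft_force: [-0.3, -0.3, -0.6]
grip_width: 0.0006
[ 0.3269234   1.34731907 -0.23224808]
0.82 [326.9, 247.2, 55.1, 56.4] [ 0.57342543 -0.03967569  0.152     ]
```

View pics/w8.png

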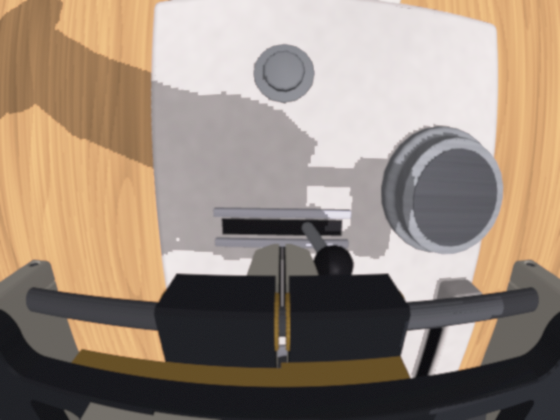

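The rod leans backwards past vertical. I back off and check that it stays.

```bash
python3 -m creep '[[[0.05,-1,0,0,0,0,1],[0.1,-2,0,0,0,0,1],[0.1,-2,-2,0,0,0,1],[0,0,-3,0,0,0,0],[0,0,-3,0,0,0,0],[0,0,-2,0,0,0,0],[0,0,0,0,0,0,0],[0,0,0,0,0,0,0]]]';  python3 - <<'E'
from h import *
c=ctrl.calibration("wrist");p,d=ctrl.camera("wrist");cv2.imwrite(f"pics/w9.png",p[:,:,::-1])
p,d=ctrl.camera("scene");cv2.imwrite(f"pics/s9.png",cv2.resize(p[130:280,160:330,::-1],None,fx=4,fy=4,interpolation=cv2.INTER_CUBIC))
E
```

```text
t: 11.25
position: [0.4908, -0.0524, 0.4276]
orientation: [[-0.028, 1.0, -0.013], [1.0, 0.028, 0.005], [0.006, -0.013, -1.0]]
ft_force: [1.3, -0.1, -0.2]
grip_width: 0.0359
```

View pics/w9.png

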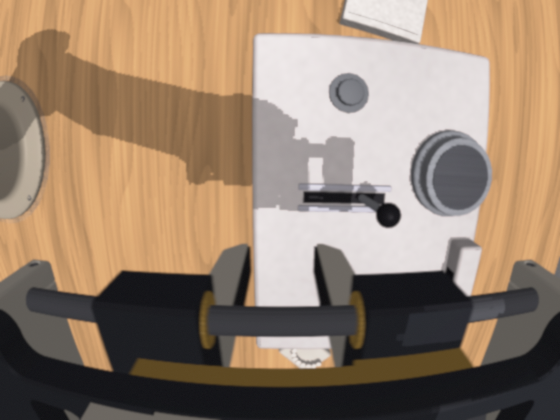

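View pics/s9.png

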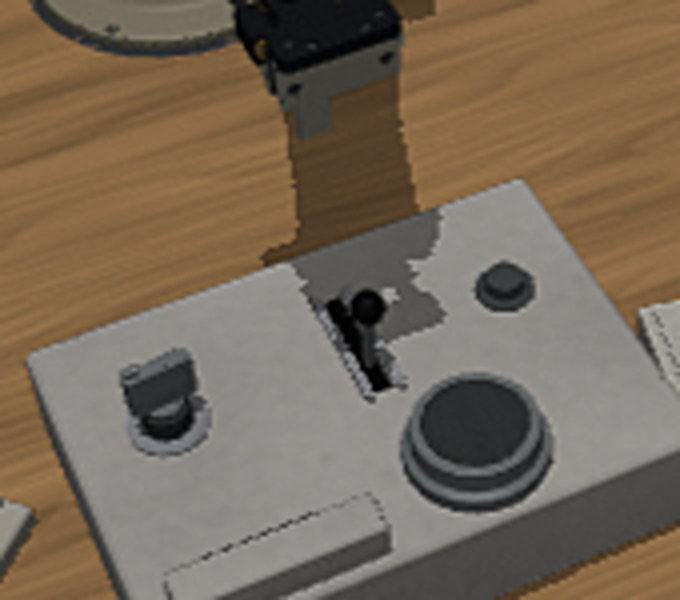

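The lever stays up. Now I go over the thumbscrew.

```bash
python3 -m creep '[[[-3.2,1.7,0,-0.013,-0.005,0,0],[-3.2,1.7,0,0,0,0,0],[-3.2,1.7,0,0,0,0,0],[-3.2,1.7,0,0,0,0,0],[0,0,0,0,0,0,0],[0,0,0,0,0,0,0]]]';  python3 - <<'E'
from h import *
c=ctrl.calibration("wrist");p,d=ctrl.camera("wrist");cv2.imwrite(f"pics/w10.png",p[:,:,::-1]);np.save("w10.npy",d)
np.savez("w10c.npz",**c)
print(ctrl.get_obs()["joint_positions"].round(1))
for x in ctrl.cut_out("wrist","screw_grip")[:2]:
  e=x["extent"];print(x["score"],e,fish(c,e[0],e[1],.146))
d=np.load("scene0.npy");c=ctrl.calibration("scene");W,u,v=world(d,c)
m=(W[...,2]>.128)&(W[...,2]<.16)&(abs(W[...,0]-.556)<.04)&(abs(W[...,1]+.179)<.04)
P=W[m];print(len(P),P.mean(0),P.min(0),P.max(0));pc=np.cov(P[:,:2].T);w,V=np.linalg.eigh(pc);print(w,np.degrees(np.arctan2(V[1,1],V[0,1])))
d=np.load("top0.npy");c=ctrl.calibration("top");W,u,v=world(d,c)
m=(W[...,2]>.135)&(W[...,2]<.16)&(abs(W[...,0]-.556)<.04)&(abs(W[...,1]+.179)<.04)
P=W[m];print(len(P),P.mean(0),P.min(0),P.max(0));pc=np.cov(P[:,:2].T);w,V=np.linalg.eigh(pc);print(w,np.degrees(np.arctan2(V[1,1],V[0,1])))
E
```

```text
t: 11.95
position: [0.5637, -0.1813, 0.4181]
orientation: [[-0.031, 0.999, -0.013], [1.0, 0.031, 0.002], [0.003, -0.013, -1.0]]
ft_force: [-0.9, 0.6, -0.1]
grip_width: 0.0911
[ -4.5  25.9  24.3 109.6 -13.8  48.1  28.8]
0.93 [279.1, 210.9, 27.0, 56.7] [ 0.55820205 -0.17776036  0.146     ]
149 [ 0.5620296  -0.18011152  0.14029668] [ 0.55173208 -0.20172064  0.12830167] [ 0.56838118 -0.15746972  0.15304744]
[1.18756284e-05 1.67407215e-04] 95.85883084420378
147 [ 0.55576184 -0.17747058  0.14631634] [ 0.54850757 -0.19924893  0.13575816] [ 0.56401377 -0.15551383  0.15602133]
[1.20454758e-05 1.67305376e-04] 96.40346713046317
```

View pics/w10.png

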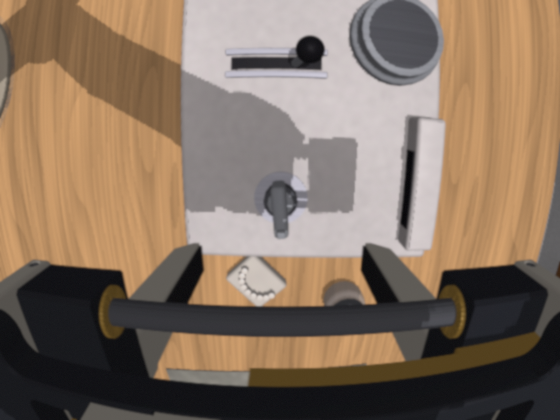

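Run:
```python
import cv2
p=cv2.imread("pics/w10.png");cv2.imwrite("pics/w10c.png",cv2.resize(p[150:270,220:340],None,fx=5,fy=5,interpolation=cv2.INTER_CUBIC))
```

```text
(no output)
```

View pics/w10c.png

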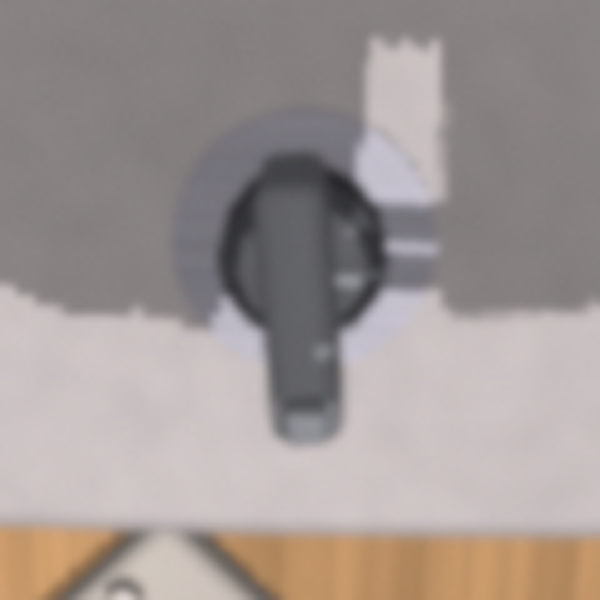

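The wing's azimuth is 96° in both depth measurements, with the post at the -y end, so the screw angle is about 0.94. I align the jaws, correct the position and descend partway.

```bash
python3 -m creep '[[[0.25,-0.7,0,-0.013,-0.002,-0.073,0],[0,0,0,0,0,0,0],[0,0,2,0,0,0,0],[0,0,3,0,0,0,0],[0,0,2,0,0,0,0],[0,0,0,0,0,0,0],[0,0,0,0,0,0,0]]]'
```

```text
t: 12.75
position: [0.5562, -0.1716, 0.3477]
orientation: [[-0.107, 0.994, 0.002], [0.994, 0.107, 0.004], [0.004, 0.002, -1.0]]
ft_force: [0.9, 0.6, -0.3]
grip_width: 0.0931
```

```bash
python3 -m creep '[[[-0.8,0,0,0,0,0,0],[0,0,0,0,0,0,0],[-0.05,0,1.5,0,0,0,0],[-0.1,0,1.6,0,0,0,0],[-0.1,0,1.5,0,0,0,0],[0,0,0,0,0,0,0],[0,0,0,0,0,0,0]]]';  python3 - <<'E'
from h import *
c=ctrl.calibration("wrist");p,d=ctrl.camera("wrist");cv2.imwrite(f"pics/w11.png",p[:,:,::-1])
E
```

```text
t: 13.45
position: [0.5597, -0.1838, 0.3074]
orientation: [[-0.104, 0.994, 0.012], [0.995, 0.104, 0.002], [0.001, 0.013, -1.0]]
ft_force: [0.0, -0.7, -0.1]
grip_width: 0.0933
```

View pics/w11.png

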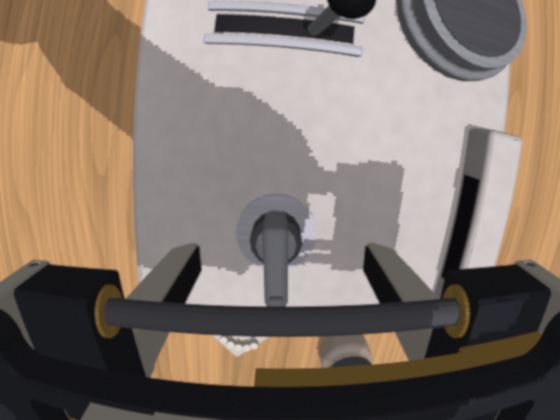

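The wing runs parallel to the image's vertical, so it is aligned with the pads. After the last correction I close.

```bash
python3 -m creep '[[[0.5,-0.2,0.6,0.012,0,0,0],[0,0,0,0,0,0,0],[0,0,0,0,0,0,0]]]'
```

```text
t: 13.8
position: [0.5574, -0.1786, 0.303]
orientation: [[-0.104, 0.995, 0.002], [0.995, 0.104, 0.0], [0.0, 0.002, -1.0]]
ft_force: [0.2, 0.9, -1.1]
grip_width: 0.093
```

```bash
python3 -m creep '[[[0,0,0.2,0,0,0,1],[0,0,0,0,0,0,1],[0,0,0,0,0,0,1],[0,0,0,0,0,0,1],[0,0,0,0,0,0,1],[0,0,0,0,0,0,1],[0,0,0,0,0,0,1],[0,0,0,0,0,0,1],[0,0,0,0,0,0,1],[0,0,0,0,0,0,1],[0,0,0,0,0,0,1]]]'
python3 - <<'E'
from rig import ctrl
o=ctrl.get_obs()
print(o["ft_force"],o["moment"],o["joint_positions"].round(1))
E
```

```text
t: 14.9
position: [0.5575, -0.1786, 0.3013]
orientation: [[-0.105, 0.995, 0.003], [0.995, 0.105, 0.0], [-0.0, 0.003, -1.0]]
ft_force: [0.1, 0.5, -0.1]
grip_width: 0.012
[ 0.07037679  0.45763211 -0.05777679] [-0.04192287  0.07940969  0.02130288] [ 1.000e-01  3.370e+01  1.800e+01  1.162e+02 -1.860e+01  3.260e+01
  3.700e+01]
```

Gripped: opening 12.0 mm, forces near zero. Turning clockwise.

```bash
python3 -m creep '[[[0,0,0,0,0,0.1,1],[0,0,0,0,0,0.1,1],[0,0,0,0,0,0.1,1],[0,0,0,0,0,0,1]]]'
python3 - <<'E'
from rig import ctrl
o=ctrl.get_obs()
print(o["ft_force"],o["moment"],o["joint_positions"].round(1))
E
```

```text
t: 15.3
position: [0.5578, -0.1786, 0.3013]
orientation: [[0.204, 0.979, 0.003], [0.979, -0.204, 0.0], [0.001, 0.003, -1.0]]
ft_force: [0.8, -0.2, 2.5]
grip_width: 0.0118
[ 0.83215365 -0.2245604   2.47351406] [-0.20822192  0.3080598  -0.0060682 ] [ -3.2  34.5  23.1 116.4 -23.9  33.4  24.6]
```

```bash
python3 -m creep '[[[0,0,0,0,0,0.1,1],[0,0,0,0,0,0.1,1],[0,0,0,0,0,0.1,1],[0,0,0,0,0,0.1,1],[0,0,0,0,0,0.1,1],[0,0,0,0,0,0.1,1],[0,0,0,0,0,0.1,1],[0,0,0,0,0,0.1,1],[0,0,0,0,0,0.1,1],[0,0,0,0,0,0,1]]]'
python3 - <<'E'
from rig import ctrl
o=ctrl.get_obs()
import numpy as np
print(o["ft_force"],o["moment"],o["joint_positions"].round(1),np.degrees(np.arctan2(o["orientation"][1,1],o["orientation"][0,1])))
E
```

```text
t: 16.3
position: [0.5584, -0.179, 0.3013]
orientation: [[0.895, 0.447, 0.004], [0.447, -0.895, -0.001], [0.003, 0.003, -1.0]]
ft_force: [0.2, -0.3, 2.5]
grip_width: 0.0118
[ 0.19120662 -0.3407869   2.48131837] [-0.09354376  0.3616762  -0.08826934] [-12.4  38.   38.1 116.9 -38.4  37.7 -12.1] -63.45338515007377
```

```bash
python3 -m creep '[[[0,0,0,0,0,0.1,1],[0,0,0,0,0,0.1,1],[0,0,0,0,0,0.1,1],[0,0,0,0,0,0.06,1],[0,0,0,0,0,0.04,1]]]'
cat > st.py <<'E'
from rig import ctrl
o=ctrl.get_obs()
import numpy as np
print(o["ft_force"].round(2),o["moment"].round(2),o["joint_positions"].round(1),np.degrees(np.arctan2(o["orientation"][1,1],o["orientation"][0,1])).round(2))
E
python3 st.py; python3 -m creep '[[[0,0,0,0,0,0.04,1]]]'; python3 st.py; python3 -m creep '[[[0,0,0,0,0,0.04,1]]]'; python3 st.py
```

```text
t: 16.8
position: [0.5586, -0.1794, 0.3013]
orientation: [[0.997, 0.074, 0.004], [0.074, -0.997, -0.001], [0.004, 0.002, -1.0]]
ft_force: [-0.1, -0.5, 1.1]
grip_width: 0.0121
[-0.09 -0.5   1.09] [-0.09  0.29  0.07] [-15.8  40.2  44.4 117.1 -44.   40.5 -28.5] -85.74
t: 16.9
position: [0.5586, -0.1794, 0.3014]
orientation: [[0.999, 0.035, 0.004], [0.035, -0.999, -0.001], [0.004, 0.001, -1.0]]
ft_force: [-0.0, -0.3, 0.3]
grip_width: 0.012
[-0.02 -0.32  0.25] [-0.1   0.24  0.02] [-16.2  40.4  45.1 117.1 -44.6  40.9 -30.2] -87.97
t: 17.0
position: [0.5586, -0.1795, 0.3013]
orientation: [[1.0, -0.005, 0.004], [-0.005, -1.0, -0.001], [0.004, 0.001, -1.0]]
ft_force: [1.4, -1.0, -0.1]
grip_width: 0.0118
[ 1.44 -0.97 -0.08] [-0.13  0.28  0.39] [-16.5  40.7  45.7 117.1 -45.1  41.2 -31.9] -90.29
```

```bash
for i in 1; do python3 -m creep '[[[0,0,0,0,0,0.05,1]]]'; python3 st.py; done;  python3 -m creep '[[[0,0,0,0,0,0.05,1]]]'; python3 st.py
```

```text
t: 17.1
position: [0.5586, -0.1795, 0.3013]
orientation: [[0.998, -0.055, 0.003], [-0.055, -0.998, -0.001], [0.003, 0.001, -1.0]]
ft_force: [-1.5, 0.1, 3.1]
grip_width: 0.0126
[-1.5   0.05  3.09] [-0.17  0.44  0.67] [-16.9  41.   46.5 117.1 -45.8  41.6 -34.1] -93.16
t: 17.2
position: [0.5584, -0.1795, 0.3013]
orientation: [[0.994, -0.105, 0.003], [-0.105, -0.994, -0.001], [0.003, 0.001, -1.0]]
ft_force: [-0.0, -0.1, 2.1]
grip_width: 0.0133
[-0.04 -0.14  2.07] [-0.11  0.37  0.83] [-17.3  41.3  47.3 117.1 -46.5  42.1 -36.3] -96.04
```

The resisting moment rose to 0.83 N m and the jaws are being wedged open (13.3 mm), starting at a jaw azimuth of about -89 to -90°. That matches the expected stop, so the screw is seated. Now I back off a quarter turn, to a jaw azimuth of about +1°.

```bash
python3 -m creep '[[[0,0,0,0,0,-0.05,1],[0,0,0,0,0,-0.05,1],[0,0,0,0,0,0,1]]]'; python3 st.py;  python3 -m creep '[[[0,0,0,0,0,-0.1,1],[0,0,0,0,0,-0.1,1],[0,0,0,0,0,-0.1,1],[0,0,0,0,0,-0.1,1],[0,0,0,0,0,-0.1,1],[0,0,0,0,0,-0.1,1],[0,0,0,0,0,-0.1,1],[0,0,0,0,0,-0.1,1],[0,0,0,0,0,-0.1,1],[0,0,0,0,0,-0.1,1],[0,0,0,0,0,-0.1,1],[0,0,0,0,0,-0.1,1],[0,0,0,0,0,-0.1,1],[0,0,0,0,0,-0.1,1],[0,0,0,0,0,0,1]]]'; python3 st.py
```

```text
t: 17.5
position: [0.5582, -0.1794, 0.3013]
orientation: [[1.0, -0.002, 0.001], [-0.002, -1.0, -0.001], [0.001, 0.001, -1.0]]
ft_force: [0.7, -0.6, 0.8]
grip_width: 0.0119
[ 0.74 -0.62  0.79] [-0.1   0.2   0.14] [-16.5  40.7  45.7 117.1 -45.   41.2 -31.9] -90.13
t: 19.0
position: [0.5579, -0.1796, 0.3013]
orientation: [[0.142, 0.99, 0.002], [0.99, -0.142, 0.001], [0.001, 0.001, -1.0]]
ft_force: [0.1, 1.1, 0.3]
grip_width: 0.0118
[0.13 1.14 0.33] [-0.03 -0.06  0.03] [ -2.5  34.3  22.2 116.3 -22.9  33.4  27.3] -8.17
```

```bash
python3 -m creep '[[[0,0,0,0,0,-0.1,1],[0,0,0,0,0,-0.055,1],[0,0,0,0,0,0,1],[0,0,0,0,0,0,1]]]'; python3 st.py
python3 - <<'E'
from h import *
for n in ["wrist","scene","top"]:
    p,d=ctrl.camera(n);cv2.imwrite(f"pics/{n}12.png",p[:,:,::-1]);np.save(f"{n}12.npy",d)
p=cv2.imread("pics/scene12.png");cv2.imwrite("pics/s12.png",cv2.resize(p[150:350,120:390],None,fx=2.9,fy=2.9))
E
python3 st.py
```

```text
t: 19.4
position: [0.5579, -0.1798, 0.3013]
orientation: [[-0.001, 1.0, 0.001], [1.0, 0.001, 0.002], [0.002, 0.001, -1.0]]
ft_force: [-0.3, 0.6, 0.5]
grip_width: 0.0118
[-0.3   0.6   0.53] [-0.17  0.02  0.08] [ -0.9  34.   19.8 116.2 -20.5  33.1  33.1] 0.08
[-0.36  0.63  1.59] [-0.19  0.08 -0.02] [ -0.9  34.   19.8 116.2 -20.5  33.1  33.2] 0.19
```

View pics/wrist12.png

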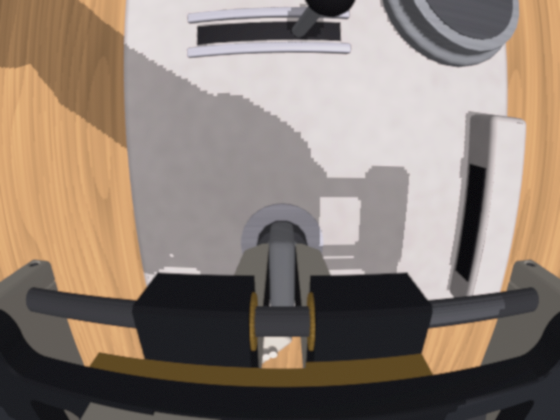

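View pics/s12.png

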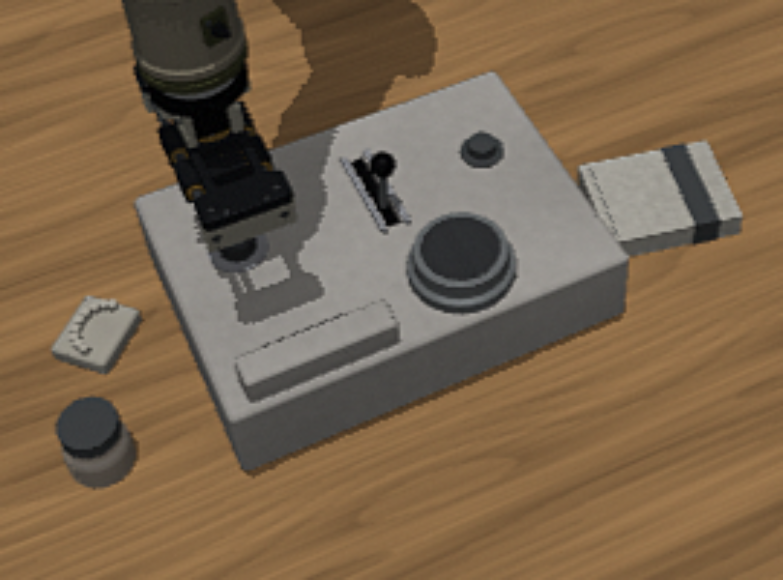

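Lever up at the same pixel as at the start, (382,163) in the crop; carton, jar and cast are unchanged. The wing sits parallel between the pads. A last check that it holds still, then I hand in.

```bash
python3 -m creep '[[[0,0,0,0,0,-0.01,1],[0,0,0,0,0,0,1],[0,0,0,0,0,0,1],[0,0,0,0,0,0,1]]]'; python3 st.py
python3 - <<'E'
from rig import ctrl
print(ctrl.sign_off())
E
```

```text
t: 19.95
position: [0.558, -0.1796, 0.3013]
orientation: [[-0.012, 1.0, 0.001], [1.0, 0.012, 0.001], [0.001, 0.001, -1.0]]
ft_force: [-0.3, 1.2, 1.1]
grip_width: 0.0114
[-0.26  1.2   1.13] [-0.21  0.08  0.09] [ -0.9  34.   19.6 116.2 -20.3  33.1  33.5] 0.68
the job is handed in; nothing more can be done
None
```

The job is done in the order asked, and I handed it in at 20 s with the gripper still holding the thumbscrew by its wings.

- **Button and lever:** I pressed the button about 6.6 mm at 6.6 N, and the lever dropped fully to the front. My first push at the ball stalled on friction and tilted the tool about 5°. A second push along the ball's arc stood the lever past vertical against its rear stop.
- **Thumbscrew:** I turned it clockwise until the moment rose to about 0.8 N m. The stop came at a jaw direction of about -89 to -90°, where it was expected. The jaws twisted slightly on the wings there and straightened once I reversed. I then backed it off a quarter turn, to +0.7° against a target of about +0.5 to +1°.
- **Last checks:**
  - The jaw opening was 11.4 mm on the 12 mm bar, and the wrist force was below 2 N.
  - The lever was still up in the last scene picture, and the carton, jar and cast looked unmoved.
  - The screw angle was judged from the jaw direction and the stop, because the gripper hides the screw from above.

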